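Sort the vegetables beside the hob

ROBOT

A 7-joint arm with a two-finger parallel gripper is mounted at the origin on the work surface. World frame = base frame: x ahead of the robot, y to its left, z up, the work surface at z = 0. Lengths are in m, angles in rad, forces in N, time in s.
With the tool pointing down it reaches from about 0.425 to 0.875 m from the base axis. Payload 4.7 kg.
Tool frame: the origin (TCP) lies midway between the tips of the shut fingers; the grasp point (between the pads) lies 19 mm behind it; z points along the fingers, y is the line along which they close (so a half turn about z gives the same grasp; the last joint's range is limited). The gripper opens to 85 mm and grips with 20 to 120 N. Pads are 22 mm wide; open, the fingers measure 114 mm over their backs; the gripper's body (76 mm by 85 mm) begins 54 mm behind the grasp point. The pads swing forward as they close: fully open they stand 13 mm farther back than shut.
Start: joints at [1.228, 0.321, -0.07, 1.45, 0.023, 1.371, -0.057], TCP at [0.227, -0.609, 0.195] pointing down, gripper open.
Joint ranges: [-2.86, 2.86], [-0.3, 2.09], [-1.38, 1.24], [0.06, 2.45], [-1.56, 4.7], [0.09, 2.05], [-2.69, 2.69]. Speed limits (rad/s): [2.57, 2.57, 3.14, 3.14, 3.14, 3.14, 3.14].

INTERFACE

Orientations are given as a unit quaternion [w, x, y, z].
In Python, from cell import env, kin, vision gives the robot as it stands. Calls block until the motion is done:
- env.goto(position, orientation): joint-space move of the TCP to a pose.
- env.line_to(position, rotation=None, velocity=0.15, threshold=None): straight line of the TCP; rotation=None keeps the orientation; velocity is the mean speed in m/s. With threshold (N) it stops when the force on the tool has changed by that much, and returns True; else False.
- env.set_joints(angles): joint-space move.
- env.move_gripper(opening, newtons=None): finger opening in m; newtons is the grip in N (None keeps the last); returns when the fingers have stopped.
- env.sleep(seconds).
- kin.inverse_kinematics(position, orientation): joint angles nearest the present ones, or None.
- env.get_obs(): the state.
- vision.grab_frame(name): name is "scene" or "top" or "wrist"; returns (picture, depth): 420x560x3 uint8, red, green, blue; 420x560 float32, m along the optical axis (not along the pixel's ray), 0 where there is no reading.
- vision.camera_info(name): a dict with "fx", "fy", "cx", "cy" (pixels), "distortion" ([k1, k2, p1, p2, k3] as OpenCV has them; the pictures are not rectified), "R" (3x3) and "t" (3): a world point X has camera coordinates R X + t. Camera axes: x right, y down, z forward; pixel columns grow to the right and rows downward; lengths in m; the calibration is good to about 2 mm. A picture is of the moment at which its call begins: read the wrist's pose just before it. camera_info takes no time and is no camera call; for the wrist camera it gives the pose at the moment of the call.
A pose or a line that the arm cannot do raises env.PlanningError and nothing moves.
- env.hand_in(): hands the job in; it is judged then, once.
The state is a dict: "time": time; "joints": joint angles; "joint_velocities": joint speeds; "joint_efforts": joint torques, N m; "ee_pos": TCP position; "ee_rot": TCP orientation; "force": force on the tool from outside, world axes, zero at the start; "wrist_torque": the same for the moment, N m; "finger_gap": finger opening in m; "finger_force": force on a finger pad.
Only numpy, scipy, OpenCV 4.12 (cv2) and the standard library are available. Lean on these libraries where they do the work, as an engineer would, in place of code of your own. Each camera call takes 0.05 s, during which the arm holds its last target. There are 200 camera calls.

TASK

Sort the vegetables for cooking: stand both button mushrooms in the steel pan, lay both big flat mushrooms side by side on the bottom of the oblong white baking dish, gills up as they lie now, and stand the garlic bulb upright in the round clay dish. Every piece must rest on the bottom of its vessel without leaning on the wall or on another piece, and leave the salt pot and the egg cup standing where they are.

Things in the scene. Friction and masses are not known exactly. Their poses are not given: they have to be found in the camera images.
- button_a: One of two alike: a button mushroom, cream, standing on its stem with the dome up: cap 40 mm across (widest 22 mm above the surface), stem 22 mm across and 12 mm long, 38 mm high in all, about 20 g. Origin: centre of the stem's foot; z up the stem. Round, so yaw means nothing; pinch it across the cap
- button_b: The other of two alike: a button mushroom, cream, standing on its stem with the dome up: cap 40 mm across (widest 22 mm above the surface), stem 22 mm across and 12 mm long, 38 mm high in all, about 20 g. Origin: centre of the stem's foot; z up the stem. Round, so yaw means nothing; pinch it across the cap
- flat_a: One of two alike: a big flat mushroom, cream, lying on its cap with the dark gills up: cap 64 mm across and 20 mm high, a bare stem 18 mm across stands up from the middle from 20 to 44 mm above the surface, about 50 g. Origin: centre of its underside; z up the stem. Round, so yaw means nothing; pinch it by the stem
- flat_b: The other of two alike: a big flat mushroom, cream, lying on its cap with the dark gills up: cap 64 mm across and 20 mm high, a bare stem 18 mm across stands up from the middle from 20 to 44 mm above the surface, about 50 g. Origin: centre of its underside; z up the stem. Round, so yaw means nothing; pinch it by the stem
- garlic: a garlic bulb, pale, standing on its root: bulb 47 mm across (widest 17 mm above the surface), tapering to a stiff round neck 15 mm across that stands up from 38 to 60 mm, about 50 g. Origin: centre of its underside; z up the neck. Pinch it by the neck
- pan: shallow round steel pan with two loop handles, fixed on the worktop: 184 mm across at the foot, 192 mm at the rim, wall 3 mm, 45 mm high, flat bottom 5 mm thick. The loops lie on its +y and -y sides, reaching 126 mm from the centre, 40 mm high. Origin: centre of its underside, on the worktop; z up
- dish: oblong white baking dish, fixed on the worktop: 130 mm (its x) by 190 mm (its y) outside, walls 6 mm thick and 40 mm high, flat bottom 6 mm thick; a small lug at each end reaches 109 mm from the centre along y. Origin: centre of its underside, on the worktop; z up
- clay_dish: small round terracotta dish, fixed on the worktop: 124 mm across at the foot, 134 mm at the rim, wall 5 mm, 35 mm high, flat bottom 6 mm thick. Origin: centre of its underside, on the worktop; z up
- salt_pot: bystander, loose: blue ceramic salt pot with a wooden lid, 44 mm across, 41 mm high. Leave it standing where it is. Origin: centre of its underside
- egg_cup: bystander, loose: wooden egg cup, 44 mm across at the rim, 45 mm high. Leave it standing where it is. Origin: centre of its underside

How it is judged:
At the end, for the whole second after the job is handed in: At rest, upright within 0.2 rad, on the vessel's bottom: both buttons within 78 mm of the pan's centre, both flat mushrooms within 45 mm (x) and 75 mm (y) of the dish's centre, the garlic within 47 mm of the clay dish's centre; salt pot and egg cup upright and within 25 mm of their start (horizontal distance between each of button_a, button_b and pan below 0.078 m and z of button_a in the frame of pan between 0 and 0.015 m and angle between each of button_a, button_b, flat_a, flat_b, garlic, salt_pot, egg_cup's own z axis and vertical below 0.2 rad and z of button_b in the frame of pan between 0 and 0.015 m and x of flat_a in the frame of dish between -0.045 and 0.045 m and y of flat_a in the frame of dish between -0.075 and 0.075 m and z of flat_a in the frame of dish between 0 and 0.016 m and x of flat_b in the frame of dish between -0.045 and 0.045 m and y of flat_b in the frame of dish between -0.075 and 0.075 m and z of flat_b in the frame of dish between 0 and 0.016 m and horizontal distance between garlic and clay_dish below 0.047 m and z of garlic in the frame of clay_dish between 0 and 0.016 m and linear speed of each of button_a, button_b, flat_a, flat_b, garlic below 0.02 m/s and angular speed of each of button_a, button_b, flat_a, flat_b, garlic below 0.3 rad/s and distance of each of salt_pot, egg_cup from where it was at the start of the episode below 0.025 m); the robot touches nothing.
It fails at once if the salt pot or the egg cup is pushed more than 25 mm away or tipped over (distance of any of salt_pot, egg_cup from where it was at the start of the episode above 0.025 m or angle between any of salt_pot, egg_cup's own z axis and vertical above 0.6 rad).
It also fails if it takes over 128 s, if anything falls off the work surface, if the arm or the gripper's body presses on something with over 40 N, if the wrist force passes 120 N, or if a joint passes its speed limit or range.

## Working session

There is one attempt and no reset: what is moved stays moved. The work goes in short steps, each a Python script; the robot and the scene stay as the last script left them, time stands still between calls to the robot, and variables do not carry over. Pictures are saved under pics/ and viewed, at most 14 in all, crops included, and the job is handed in when it is done.

```bash
mkdir -p pics; ls; python3 - <<'E'
from cell import env,kin,vision
import cv2,numpy as np
for n in("top","scene"):
    p,d=vision.grab_frame(n); cv2.imwrite(f"pics/{n}0.png",p[:,:,::-1]); np.savez(f"{n}0.npz",p=p,d=d,**{k:v for k,v in vision.camera_info(n).items()})
    c=vision.camera_info(n); print(n,c["fx"],c["distortion"],-np.array(c["R"]).T@c["t"],(d==0).mean())
o=env.get_obs(); print(o["time"],o["ee_pos"],o["ee_rot"],o["force"])
E
```

```text
pics
top 437.3426072686031 [-0.07948892  0.          0.          0.          0.        ] [ 0.42555931 -0.00353637  0.84446509] 0.0038818027210884352
scene 440.1718323191699 [-0.06810541  0.          0.          0.          0.        ] [0.95138418 0.47235323 0.94007335] 0.004064625850340136
0.1 [ 0.22678576 -0.60855231  0.19422068] [-8.60385014e-04  9.84129636e-01  1.77448817e-01 -1.90751675e-04] [-0.47329563 -0.36248056  0.86997176]
```

View pics/top0.png

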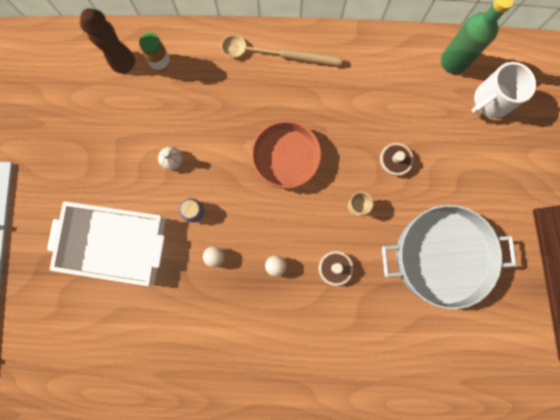

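View pics/scene0.png

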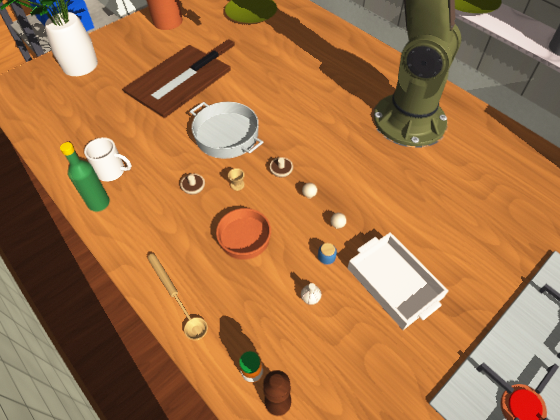

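The top view shows the garlic (170,158), flats (397,160) and (336,268), buttons (213,257) and (276,266), dish (107,244), clay dish (287,155), pan (449,257), salt pot (191,210) and egg cup (360,204). The scene view agrees with this.

```bash
cat > loc.py <<'E'
import numpy as np,cv2
from scipy.optimize import least_squares
def cloud(p,d,c):
    h,w=d.shape; K=np.array([[c["fx"],0,c["cx"]],[0,c["fy"],c["cy"]],[0,0,1]],float)
    uv=np.stack(np.meshgrid(np.arange(w),np.arange(h)),-1).reshape(-1,1,2).astype(float)
    n=cv2.undistortPoints(uv,K,np.array(c["distortion"])).reshape(-1,2)
    z=d.reshape(-1,1); X=np.hstack([n*z,z]); W=(X-np.array(c["t"]))@np.array(c["R"])
    return W.reshape(h,w,3)
def circ(P):
    m=P.mean(0); r=least_squares(lambda q:np.hypot(*(P-q[:2]).T)-q[2],[*m,.03],loss="soft_l1",f_scale=.002); return r.x
E
python3 - <<'E'
from loc import *
C={n:(lambda z:cloud(z["p"],z["d"],z))(np.load(f"{n}0.npz")) for n in("top","scene")}
seeds=dict(garlic=(170,158,.04),fa=(397,160,.045),fb=(336,268,.045),ba=(213,257,.035),bb=(276,266,.035),salt=(191,210,.035),egg=(360,204,.035),dish=(107,244,.125),clay=(287,155,.08),pan=(449,257,.11))
for k,(u,v,r) in seeds.items():
    s=np.median(C["top"][v-3:v+4,u-3:u+4].reshape(-1,3),0)
    print(k,"seed",s.round(4),"R %.3f"%np.hypot(*s[:2]))
    for n in C:
        P=C[n].reshape(-1,3); P=P[(np.hypot(*(P[:,:2]-s[:2]).T)<r)]; T=P[np.abs(P[:,2])<.2]; g=np.percentile(T[:,2],5) 
        Q=T[T[:,2]>.012]; top=np.percentile(Q[:,2],98)
        (cx,cy),rr=cv2.minEnclosingCircle(Q[:,:2].astype(np.float32)); 
        H=Q[Q[:,2]>top-.010]
        print("  ",n,len(Q),"floor %.4f"%g,"top %.4f"%top,"mean",Q[:,:2].mean(0).round(4),"mec",np.round([cx,cy,rr],4),"hi",H[:,:2].mean(0).round(4),len(H))
        if k in("dish","clay","pan"):
            if k=="dish": print("   rect",cv2.minAreaRect(H[:,:2].astype(np.float32)))
            else: print("   circ",circ(H[:,:2]).round(4))
E
```

```text
garlic seed [0.6259 0.2054 0.0391] R 0.659
   top 429 floor -0.0014 top 0.0616 mean [0.6283 0.2075] mec [0.6321 0.2114 0.0237] hi [0.6318 0.2106] 61
   scene 331 floor -0.0011 top 0.0624 mean [0.6357 0.2123] mec [0.6307 0.2078 0.0242] hi [0.6316 0.2088] 43
fa seed [ 0.6354 -0.226   0.0363] R 0.674
   top 842 floor -0.0011 top 0.0456 mean [ 0.6411 -0.2274] mec [ 0.6429 -0.2289  0.0329] hi [ 0.6414 -0.228 ] 82
   scene 359 floor -0.0021 top 0.0457 mean [ 0.6434 -0.2272] mec [ 0.6394 -0.2301  0.0332] hi [ 0.6413 -0.2289] 45
fb seed [ 0.4285 -0.1101  0.0442] R 0.442
   top 882 floor -0.0012 top 0.0454 mean [ 0.4284 -0.1117] mec [ 0.4282 -0.1123  0.0318] hi [ 0.4278 -0.1121] 78
   scene 348 floor -0.0019 top 0.0450 mean [ 0.4314 -0.1114] mec [ 0.4275 -0.1146  0.033 ] hi [ 0.4293 -0.1142] 36
ba seed [0.4423 0.1152 0.038 ] R 0.457
   top 353 floor -0.0017 top 0.0397 mean [0.443  0.1158] mec [0.4433 0.1178 0.0201] hi [0.4428 0.1169] 281
   scene 194 floor -0.0019 top 0.0397 mean [0.4481 0.1177] mec [0.4446 0.1151 0.0197] hi [0.4458 0.116 ] 137
bb seed [ 0.4293 -0.001   0.0377] R 0.429
   top
[... 1240 characters left out ...]
06454467773438)
clay seed [ 0.6468 -0.0165  0.0066] R 0.647
   top 1034 floor -0.0008 top 0.0378 mean [ 0.6565 -0.0141] mec [ 0.642  -0.0135  0.0671] hi [ 0.6481 -0.0137] 686
   circ [ 0.6411 -0.0133  0.0637]
   scene 778 floor -0.0008 top 0.0379 mean [ 0.638  -0.0224] mec [ 0.6416 -0.0164  0.0681] hi [ 0.6399 -0.0184] 435
   circ [ 0.6423 -0.0152  0.0637]
pan seed [ 0.4546 -0.3345  0.0054] R 0.564
   top 2112 floor -0.0000 top 0.0471 mean [ 0.4563 -0.3559] mec [ 0.4543 -0.3345  0.11  ] hi [ 0.4553 -0.3485] 970
   circ [ 0.4551 -0.3228  0.0937]
   scene 1238 floor 0.0001 top 0.0479 mean [ 0.4518 -0.3351] mec [ 0.4537 -0.3355  0.1092] hi [ 0.4545 -0.3338] 427
   circ [ 0.4547 -0.3254  0.0936]
```

```bash
cat > act.py <<'E'
from cell import env,kin,vision
import numpy as np,sys
H=.18
def q(x,y):
    a=(np.arctan2(y,x)+np.pi/2)/2; return [0,np.cos(a),np.sin(a),0]   # tool down, fingers close radially
def over(x,y): env.goto([x,y,H],q(x,y))
def pick(x,y,z,op,N):
    over(x,y); env.move_gripper(op); env.line_to([x,y,z+.04],velocity=.2)
    hit=env.line_to([x,y,z],velocity=.06,threshold=6)
    env.move_gripper(0,N); g=env.get_obs(); print("pick hit",hit,"gap %.4f"%g["finger_gap"],"z %.4f"%g["ee_pos"][2])
    env.line_to([x,y,H],velocity=.15); print("lifted gap %.4f"%env.get_obs()["finger_gap"])
def place(x,y,z,op):
    over(x,y); env.line_to([x,y,z+.03],velocity=.2)
    hit=env.line_to([x,y,z-.002],velocity=.03,threshold=2)
    o=env.get_obs(); print("place hit",hit,"z %.4f"%o["ee_pos"][2]); env.sleep(.2)
    env.move_gripper(op); env.line_to([x,y,H],velocity=.15); print("t",env.get_obs()["time"])
E
python3 - <<'E'
from act import *
for n,x,y,z in [("ba",.444,.1165,.004),("bb",.430,-.0005,.004),("fa",.6413,-.2285,.022),("fb",.4283,-.113,.022),("g",.6316,.2095,.04),("p1",.478,-.291,.01),("p2",.432,-.357,.01),("d1",.456,.277,.03),("d2",.466,.359,.03),("c",.6417,-.0145,.046)]:
    print(n,[None if (j:=kin.inverse_kinematics([x,y,h],q(x,y))) is None else np.round(j,2).tolist() for h in(z,H)])
pick(.444,.1165,.004,.06,25)
E
```

```text
ba [[0.64, 0.24, -1.01, 2.09, 0.25, 0.94, -0.26], [0.25, -0.07, -0.54, 1.91, -0.04, 1.29, -0.02]]
bb [[0.77, 0.11, -0.85, 2.16, 0.11, 0.91, -0.15], [0.52, -0.14, -0.53, 1.96, -0.07, 1.3, 0.02]]
fa [[0.7, 0.57, -0.55, 1.53, 0.32, 1.12, -0.25], [0.68, 0.44, -0.52, 1.37, 0.22, 1.39, -0.18]]
fb [[0.79, 0.09, -0.61, 2.12, 0.06, 0.95, -0.11], [0.84, -0.11, -0.59, 1.94, -0.06, 1.3, 0.01]]
g [[0.35, 0.69, -1.01, 1.55, 0.61, 1.24, -0.44], [0.31, 0.53, -0.96, 1.4, 0.43, 1.43, -0.32]]
p1 [[0.86, 0.33, -0.41, 1.86, 0.16, 0.98, -0.17], [0.86, 0.16, -0.4, 1.69, 0.07, 1.31, -0.1]]
p2 [[0.92, 0.32, -0.32, 1.87, 0.12, 0.98, -0.14], [0.93, 0.16, -0.32, 1.69, 0.05, 1.3, -0.09]]
d1 [[0.32, 0.43, -1.07, 1.9, 0.42, 1.07, -0.38], [0.02, 0.13, -0.66, 1.74, 0.08, 1.3, -0.11]]
d2 [[0.07, 0.51, -0.96, 1.77, 0.46, 1.11, -0.39], [-0.02, 0.29, -0.81, 1.61, 0.21, 1.34, -0.21]]
c [[0.52, 0.51, -0.7, 1.62, 0.35, 1.14, -0.29], [0.55, 0.4, -0.75, 1.47, 0.28, 1.37, -0.24]]
pick hit False gap 0.0000 z 0.0040
lifted gap -0.0003
```

The fingers shut on nothing, so I'll look.

```bash
python3 - <<'E'
from act import *
import cv2
p,d=vision.grab_frame("scene"); cv2.imwrite("pics/scene1.png",cv2.resize(p[100:340,200:500],(750,600))[:,:,::-1]); np.savez("scene1.npz",p=p,d=d,**vision.camera_info("scene"))
o=env.get_obs(); print(o["time"],o["ee_pos"],o["finger_gap"],o["finger_force"])
E
```

```text
6.775 [0.44328019 0.11634339 0.17896855] 0.0003145742535351196 0.0
```

View pics/scene1.png

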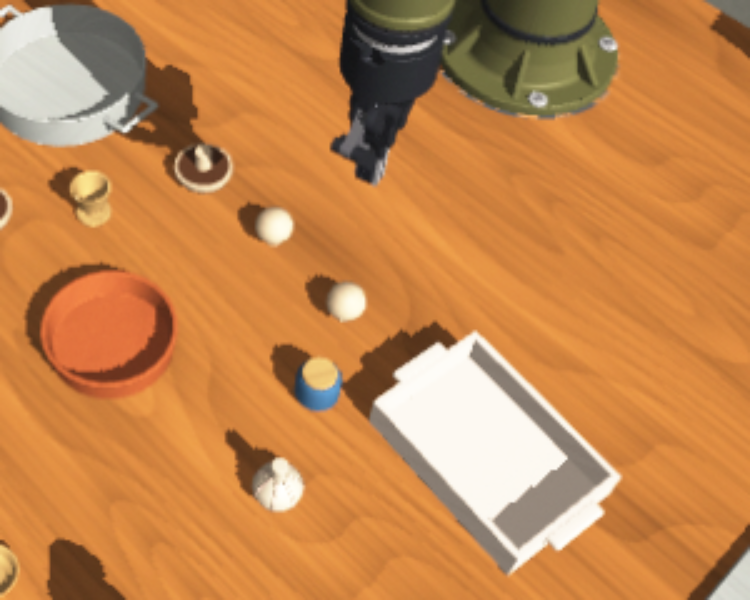

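```bash
python3 - <<'E'
from loc import *
for f in("scene0","scene1"):
    z=np.load(f+".npz"); C=cloud(z["p"],z["d"],z); P=C.reshape(-1,3)
    for s in((.444,.1165),(.43,-.0005)):
        Q=P[(np.hypot(*(P[:,:2]-s).T)<.05)&(P[:,2]>.008)&(P[:,2]<.1)]
        H=Q[Q[:,2]>np.percentile(Q[:,2],98)-.01]
        print(f,s,len(Q),Q.mean(0).round(4),cv2.minEnclosingCircle(Q[:,:2].astype(np.float32)),"hi",H.mean(0).round(4),Q[:,2].max())
z=np.load("scene1.npz");C=cloud(z["p"],z["d"],z)
for v in range(150,180,3): print(v,[tuple(C[v,u].round(3)) for u in (338,344,350)])
E
```

```text
scene0 (0.444, 0.1165) 194 [0.4481 0.1177 0.0318] ((0.4446367025375366, 0.1151263415813446), 0.019682012498378754) hi [0.4458 0.116  0.0349] 0.041337004242498636
scene0 (0.43, -0.0005) 177 [0.4344 0.001  0.0312] ((0.43010130524635315, -0.0019946936517953873), 0.02014153078198433) hi [ 0.4323 -0.0011  0.0351] 0.04077486112662611
scene1 (0.444, 0.1165) 195 [0.4482 0.1177 0.0318] ((0.4442969560623169, 0.1154569685459137), 0.01998395100235939) hi [0.4456 0.1163 0.0352] 0.04132666462268388
scene1 (0.43, -0.0005) 176 [0.4344 0.0011 0.0313] ((0.430969774723053, -0.0014461050741374493), 0.019812144339084625) hi [ 0.4312 -0.0009  0.0354] 0.04116325849604789
150 [(np.float64(0.253), np.float64(-0.063), np.float64(-0.001)), (np.float64(0.483), np.float64(0.128), np.float64(0.32)), (np.float64(0.472), np.float64(0.134), np.float64(0.318))]
153 [(np.float64(0.264), np.float64(-0.053), np.float64(0.002)), (np.float64(0.486), np.float64(0.131), np.float64(0.317)), (np.float64(0.466), np.float64(0.131), np.float64(0.303))]
156 [(np.float64(0.495), np.float64(0.125), np.float64(0.31)), (np.float64(0.
[... 673 characters left out ...]
p.float64(-0.017), np.float64(-0.002)), (np.float64(0.458), np.float64(0.116), np.float64(0.238)), (np.float64(0.448), np.float64(0.124), np.float64(0.237))]
171 [(np.float64(0.312), np.float64(-0.007), np.float64(0.003)), (np.float64(0.457), np.float64(0.117), np.float64(0.229)), (np.float64(0.447), np.float64(0.125), np.float64(0.227))]
174 [(np.float64(0.32), np.float64(0.001), np.float64(0.003)), (np.float64(0.306), np.float64(0.01), np.float64(-0.0)), (np.float64(0.294), np.float64(0.022), np.float64(-0.0))]
177 [(np.float64(0.325), np.float64(0.006), np.float64(-0.001)), (np.float64(0.314), np.float64(0.018), np.float64(0.0)), (np.float64(0.301), np.float64(0.028), np.float64(-0.001))]
```

```bash
python3 - <<'E'
from act import *
from loc import cloud
import cv2
z=np.load("scene1.npz")
a=cv2.resize(z["p"][120:200,310:390],(400,400),interpolation=0)
c=vision.camera_info("wrist"); w,d=vision.grab_frame("wrist")
cv2.imwrite("pics/grip1.png",np.hstack([a,cv2.resize(w,(400,400))])[:,:,::-1])
X=cloud(w,d,c)
o=env.get_obs(); print(o["ee_pos"],o["joints"],"cam",-np.array(c["R"]).T@c["t"])
def proj(P):
    q,_=cv2.projectPoints(np.array([P],float),cv2.Rodrigues(z["R"])[0],z["t"],np.array([[z["fx"],0,z["cx"]],[0,z["fy"],z["cy"]],[0,0,1]]),z["distortion"]); return q.ravel()
for h in(.18,.22,.25): print(h,proj([.4433,.1163,h]))
E
```

```text
[0.44336625 0.11639595 0.17904026] [ 0.2527505  -0.06537558 -0.53930141  1.90665197 -0.03538693  1.29302904
 -0.01915679] cam [0.42498219 0.19074974 0.35772032]
0.18 [345.5555968  181.69035997]
0.22 [347.66485493 169.98537966]
0.25 [349.34114289 160.66180413]
```

View pics/grip1.png

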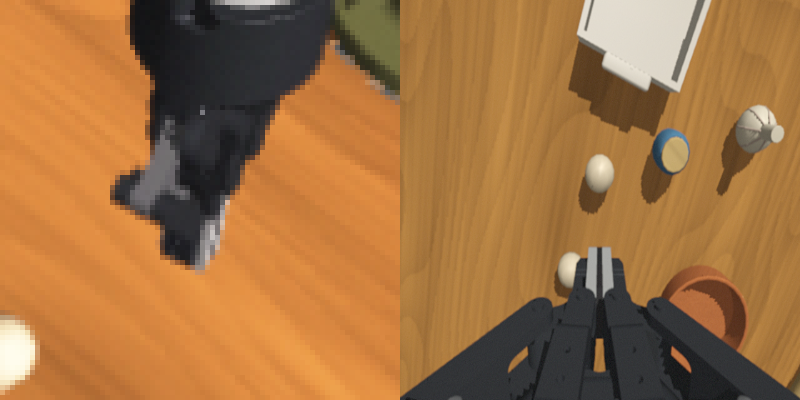

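```bash
python3 - <<'E'
from act import *
from loc import cloud
import cv2
o=env.get_obs(); c=vision.camera_info("wrist"); w,d=vision.grab_frame("wrist"); X=cloud(w,d,c)
print(o["ee_pos"],o["ee_rot"],np.round(c["R"],3).tolist())
K=np.array([[c["fx"],0,c["cx"]],[0,c["fy"],c["cy"]],[0,0,1]])
pr=lambda P:cv2.projectPoints(np.array([P],float),cv2.Rodrigues(np.array(c["R"]))[0],np.array(c["t"]),K,np.array(c["distortion"]))[0].ravel().round(1)
print("TCP px",pr(o["ee_pos"]))
for v in(258,262,266,275,285,300): print(v,[(u,*X[v,u].round(3).tolist()) for u in(270,275,280,285,290)])
P=X.reshape(-1,3)
for s in((.444,.1165),(.43,-.0005),(.5305,.162),(.6316,.2095)):
    Q=P[(np.hypot(*(P[:,:2]-s).T)<.045)&(P[:,2]>.012)&(P[:,2]<.1)]
    if len(Q): print(s,len(Q),cv2.minEnclosingCircle(Q[:,:2].astype(np.float32)),np.percentile(Q[:,2],98))
print("table z",np.median(X[60:200,60:160,2]))
E
```

```text
[0.44336625 0.11639595 0.17904026] [-7.22299002e-04  6.10788284e-01  7.91793409e-01 -5.90450988e-04] [[0.967, 0.254, -0.002], [0.243, -0.923, 0.3], [0.074, -0.291, -0.954]]
TCP px [277.5 245.4]
258 [(270, 0.457, 0.025, -0.0), (275, 0.463, 0.027, 0.001), (280, 0.468, 0.028, -0.0), (285, 0.474, 0.029, 0.0), (290, 0.479, 0.03, -0.001)]
262 [(270, 0.438, 0.126, 0.222), (275, 0.44, 0.126, 0.221), (280, 0.442, 0.128, 0.223), (285, 0.444, 0.128, 0.222), (290, 0.446, 0.128, 0.221)]
266 [(270, 0.438, 0.126, 0.225), (275, 0.44, 0.127, 0.226), (280, 0.442, 0.127, 0.225), (285, 0.444, 0.128, 0.226), (290, 0.446, 0.128, 0.225)]
275 [(270, 0.438, 0.126, 0.233), (275, 0.44, 0.127, 0.233), (280, 0.442, 0.127, 0.233), (285, 0.444, 0.128, 0.234), (290, 0.446, 0.128, 0.234)]
285 [(270, 0.438, 0.127, 0.242), (275, 0.44, 0.126, 0.241), (280, 0.442, 0.127, 0.241), (285, 0.444, 0.128, 0.242), (290, 0.445, 0.128, 0.241)]
300 [(270, 0.439, 0.126, 0.251), (275, 0.44, 0.127, 0.251), (280, 0.442, 0.128, 0.253), (285, 0.444, 0.127, 0.251), (290, 0.445, 0.128, 0.251)]
(0.444, 0.1165) 1270 ((0.4435380697250366, 0.11542833596467972), 0.019816558808088303) 0.038558840268566756
(0.43, -0.0005) 786 ((0.42916494607925415, -0.0003727948060259223), 0.019127750769257545) 0.03855074014125209
(0.5305, 0.162) 1918 ((0.530958890914917, 0.16197696328163147), 0.022403646260499954) 0.042310222205230445
(0.6316, 0.2095) 2322 ((0.6309463381767273, 0.21080726385116577), 0.023751327767968178) 0.060496311991283816
table z 3.958303337547657e-05
```

Both the scene and the wrist camera show the real fingertips about 41 mm above the reported TCP. The xy position, the table plane and the objects all agree, and the button hasn't moved. I'll correct for this tool-length error.

```bash
sed -i 's/^H=.18/D=-.040; H=.14/; s/^def pick.*/&\n    z+=D/; s/^def place.*/&\n    z+=D/' act.py; python3 - <<'E'
from act import *
for n,x,y,z in [("ba",.444,.1165,.004),("bb",.430,-.0005,.004),("fa",.6413,-.2285,.022),("fb",.4283,-.113,.022),("g",.6316,.2095,.04),("p1",.478,-.291,.007),("p2",.432,-.357,.007),("d1",.456,.277,.026),("d2",.466,.359,.026),("c",.6417,-.0145,.044)]:
    print(n,kin.inverse_kinematics([x,y,z+D],q(x,y)) is not None)
pick(.444,.116,.005,.06,25)
E
```

```text
ba True
bb True
fa True
fb True
g True
p1 True
p2 True
d1 True
d2 True
c True
pick hit False gap 0.0383 z -0.0345
lifted gap 0.0383
```

```bash
python3 - <<'E'
from act import *
import cv2
place(.478,-.291,.0105,.055)
pick(.4295,-.0005,.005,.06,25)
place(.432,-.357,.0105,.055)
p,d=vision.grab_frame("top"); cv2.imwrite("pics/top2.png",p[:,:,::-1])
E
```

```text
place hit True z -0.0294
t 16.1
pick hit False gap 0.0386 z -0.0344
lifted gap 0.0382
place hit True z -0.0294
t 25.6417
```

View pics/top2.png

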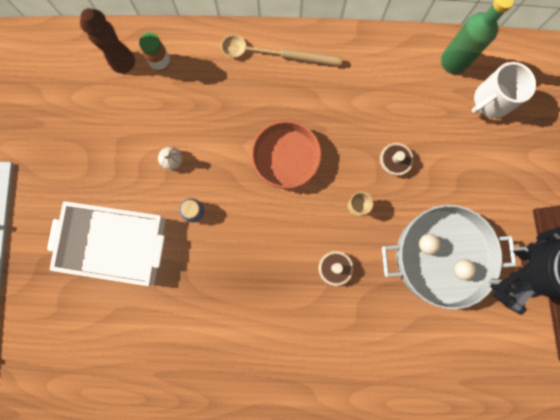

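The top view shows both buttons standing in the pan at (429,243) and (465,269), clear of the wall. Next are the flats and the garlic.

```bash
python3 - <<'E'
from act import *
import cv2
pick(.4283,-.113,.0225,.045,25)
place(.466,.359,.0295,.04)
pick(.6413,-.2285,.0225,.045,25)
place(.456,.277,.0295,.04)
pick(.6316,.2095,.040,.045,25)
place(.6417,-.0145,.047,.035)
env.goto([.45,-.1,.2],q(.45,-.1))
for n in("top","scene"):
    p,d=vision.grab_frame(n); cv2.imwrite(f"pics/{n}3.png",p[:,:,::-1]); np.savez(f"{n}3.npz",p=p,d=d,**vision.camera_info(n))
E
```

```text
pick hit True gap 0.0171 z -0.0159
lifted gap 0.0169
place hit True z -0.0097
t 34.9667
pick hit True gap 0.0166 z -0.0157
lifted gap 0.0168
place hit True z -0.0097
t 45.6167
pick hit False gap 0.0137 z 0.0013
lifted gap 0.0139
place hit True z 0.0073
t 53.5917
```

View pics/top3.png

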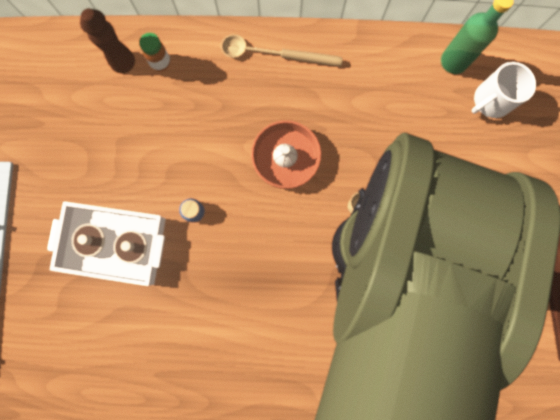

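View pics/scene3.png

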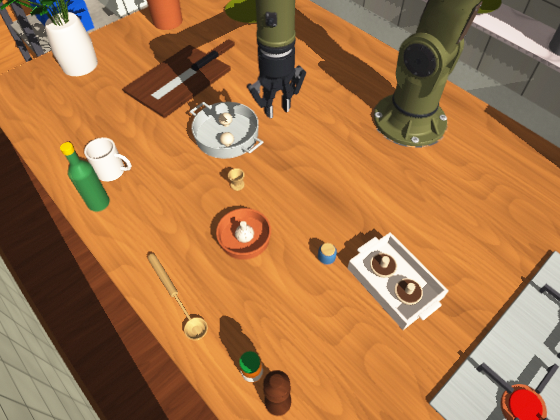

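Both views show the flats apart in the dish (scene 384,264 and 409,291), the garlic upright in the clay dish (244,233), and the buttons in the pan. A quick numeric check comes before handing in.

```bash
python3 - <<'E'
from loc import *
for n in("top","scene"):
    z=np.load(n+"3.npz"); P=cloud(z["p"],z["d"],z).reshape(-1,3)
    for k,x,y,r in [("b1",.478,-.291,.025),("b2",.432,-.357,.025),("fb",.466,.359,.03),("fa",.456,.277,.03),("g",.6417,-.0145,.03),("salt",.5305,.162,.035),("egg",.549,-.157,.035)]:
        Q=P[(np.hypot(*(P[:,:2]-[x,y]).T)<r)&(P[:,2]<.1)&(P[:,2]>.015)]
        if len(Q)<30: continue
        t=np.percentile(Q[:,2],98); H=Q[Q[:,2]>t-.008]
        M=Q[(Q[:,2]<t-.012)]; print(n,k,"top %.4f"%t,H.mean(0)[:2].round(4),"mec",np.round([*cv2.minEnclosingCircle(Q[:,:2].astype(np.float32))[0]],4))
E
python3 -c "
from act import *
env.sleep(.3); print(env.hand_in(), env.get_obs()['time'])"
```

```text
top fb top 0.0515 [0.4675 0.3584] mec [0.4661 0.3589]
top fa top 0.0512 [0.4582 0.2753] mec [0.4559 0.2771]
top g top 0.0677 [ 0.6404 -0.0123] mec [ 0.6411 -0.0122]
top salt top 0.0439 [0.5298 0.163 ] mec [0.5306 0.1638]
top egg top 0.0473 [ 0.5557 -0.1403] mec [ 0.5531 -0.1435]
scene b1 top 0.0463 [ 0.4785 -0.2904] mec [ 0.4773 -0.292 ]
scene b2 top 0.0458 [ 0.4322 -0.3561] mec [ 0.4318 -0.357 ]
scene fb top 0.0524 [0.4671 0.3558] mec [0.4659 0.3589]
scene fa top 0.0523 [0.4558 0.2737] mec [0.4558 0.2768]
scene g top 0.0679 [ 0.6418 -0.0139] mec [ 0.6415 -0.0144]
scene salt top 0.0439 [0.5316 0.1617] mec [0.5308 0.1614]
scene egg top 0.0466 [ 0.5477 -0.1601] mec [ 0.5491 -0.1587]
the job is handed in; nothing more can be done
the job is handed in; nothing more can be done
```

The job is handed in: the last camera check put both buttons in the pan, both flats in the dish and the garlic in the clay dish, with the salt pot and egg cup unmoved; I corrected a tool-length error of about 40 mm after one empty grasp, and the judge's verdict wasn't shown.

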